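Press a watch crystal home with a fold-out crank

ROBOT

A 6-joint arm with a two-finger parallel gripper is mounted at the origin on the work surface. World frame = base frame: x ahead of the robot, y to its left, z up, the work surface at z = 0. Lengths are in mm, angles in rad, forces in N, time in s.
With the tool pointing down it reaches from about 400 to 925 mm from the base axis. Payload 12.5 kg.
Tool frame: the origin (TCP) lies midway between the tips of the shut fingers; the grasp point (between the pads) lies 19 mm behind it (env.grip_depth is the distance from the TCP to the grasp point, in mm); z points along the fingers, y is the line along which they close (so a half turn about z gives the same grasp; the last joint's range is limited). The gripper opens to 95 mm and grips with 3 to 60 N. Pads are 20 mm wide; open, the fingers measure 119 mm over their backs; the gripper's body (75 mm by 180 mm) begins 59 mm behind the grasp point.
Start: joints at [1.096, 0.491, 1.559, -0, 1.092, -0.106], TCP at [225.295, 583, 214.661] pointing down, gripper open.
Joint ranges: [-3.1, 3.1], [-0.84, 2.19], [0.05, 2.79], [-1.13, 4.28], [0.06, 2.93], [-2.69, 2.69]. Speed limits (rad/s): [2.22, 2.22, 2.79, 3.14, 3.14, 3.14].

INTERFACE

Orientations are given as [roll, pitch, yaw] about the fixed x, y, z axes, in that order (R = Rz(yaw) Ry(pitch) Rx(roll)).
In Python, from cell import monitor, viewer, order, env gives the robot as it stands.
- The arm moves only by the tool move_arm, never from a script. Its argument "moves" is one flat list of numbers, 4 for each row, row after row: the shift along the tool's x, y, z normalised to -1 to 1, where 1 is 0.15 m, then the turn about the tool's z normalised to -1 to 1, where 1 is pi/2 rad. A call has 1 to 10 rows; each row shifts and turns the commanded pose from where the row before left it, along the tool's axes as they then stand; what a row does not reach is not made up. A row lasts 1/8 s, in which the tool goes at most 62.5 mm and 10.7 degrees, less where a joint would pass 70% of its speed; a pose out of reach is approached as far as the arm can. A call with a number of a shift or a turn outside -1 to 1 is refused whole. A call with a gripper value outside its range is refused whole. "claw" is the finger opening in mm, from 0 to 95.1, set as the call begins (left out, the last holds). The fingers move at their own pace and stop on an object; the grip force is fixed at half the most. Time passes only in rows, so rows that do not move let the fingers close. It gives the time, the measured TCP pose, the force, the opening and the grip force at its end, in the units of the state.
- monitor.state(): the state, without advancing time (a new reading comes with each control period).
- viewer.read_camera(name): name is "side" or "top" or "wrist"; returns the picture (400x640x3 uint8, red, green, blue); there is no depth.
- viewer.camera_info(name): a dict with "K" (3x3 intrinsics, pixels), "camera_from_world" (4x4, takes a point from world to camera coordinates). Camera axes: x right, y down, z forward; pixel columns grow to the right and rows downward; lengths in mm; the calibration is good to about 2 mm. A picture is of the moment at which its call begins: read the wrist's pose just before it. camera_info takes no time and is no camera call; for the wrist camera it gives the pose at the moment of the call.
- order.job_done(): hands the job in; it is judged then, once.
The state is a dict: "t": time; "joints": joint angles; "qvel": joint speeds; "tau": joint torques, N m; "eef_pos": TCP position; "tcp_rot": TCP orientation; "ft_force": force on the tool from outside, world axes, zero at the start; "moment": the same for the moment, N m; "opening": opening from 0.0 (shut) to 1.0 (fully open); "grip_force": force on a finger pad.
Only numpy, scipy, OpenCV 4.12 (cv2) and the standard library are available. Lean on these libraries where they do the work, as an engineer would, in place of code of your own. Each camera call takes 0.05 s, during which the arm holds its last target. There are 200 camera calls.

TASK

Swing the red folding handle of the press wheel up until it stands upright, then crank the wheel clockwise (seen from above) until the ram has pushed the crystal fully home in the watch case and clamps it at about 40 N; never load the glass beyond 60 N. Leave it clamped, fold the handle flat back over the wheel, and do not disturb the dish, jar and screwdriver.

Things in the scene. Friction and masses are not known exactly. Their poses are not given: they have to be found in the camera images.
- wheel_hub (a point): Centre of the horizontal dark handwheel (rim 144 mm across) on top of a green bench press, on its vertical axis, at the height of the handle's hinge, 22 mm above the three spokes' plane. Turning it takes a steady friction of 0.5 N m (8.3 N at the handle), so it stays where it is left. Each 10 N on the glass adds 0.076 N m (1.3 N at the handle: 40 N adds 5.1 N).
- handle_hinge (a point): The handle's hinge, a horizontal pin in a steel lug 17 mm wide near the wheel's rim, 60 mm from the wheel's axis and 214 mm above the bench; moves round with the wheel. Its x axis points outward from the axis.
- handle_grip (a point): A point on the centre line of the red grip, 45 mm from the hinge. The grip is a 16 mm round sleeve that spins freely on the handle, from 16 to 68 mm from the hinge, its last 5 mm a black cap 21 mm across. Folded, the handle lies level from the hinge inward across the wheel, its centre line 22 mm above the spokes; swung out it stands straight up over the hinge.
- handle (a joint): Fold angle of the handle in rad: 0 = folded flat on its stop (lying inward over the hub), 1.57 = upright on its stop. It swings in the vertical plane through the wheel's axis and the hinge, with 0.08 N m of friction (1.8 N at the grip point), and stays where it is left. It starts up to 0.15 rad above flat.
- ram_guide (a point): Lower mouth of the fixed boss on the press, 132 mm above its foot, through which the steel ram comes down on the wheel's axis. Clockwise from above lowers the ram 7.64 mm a radian (48 mm a turn). The ram's height is not measured: it starts 13 to 36 mm above the glass, 1.7 to 4.7 rad of cranking. Its white nose is sprung at 8 N/mm: once stopped, each radian adds 61 N to the glass.
- crystal: Clear watch glass with a blue gasket rim, 35 mm across, 3.5 mm thick, under the ram; origin at the centre of its underside. It starts 3 mm above its seat in the watch case; it takes 15 N to move it down, and it stops hard when home, its origin then 9.5 mm above the case's origin.
- watch_case: Steel watch case, 41 mm across, 9 mm high, fixed on a blue holder on the press's anvil post under the ram; origin at the centre of its underside, z up.
- brass_dish: Bystander: small open brass bowl, 60 mm across, 22 mm high, on the bench; origin at the centre of its underside.
- parts_jar: Bystander: small jar with a blue cap, 44 mm across, 40 mm high; origin at the centre of its underside.
- screwdriver: Bystander: screwdriver 130 mm long lying on the bench; origin near its middle, its length along x.
Mind the look-alikes: they are no part of the job. Leave any brown or pink look-alike of the part that bears wheel_hub alone.

How it is judged (in metres and radians):
On the way, in this order (a step that is already met when the one before it is completed fails the run):
1. the handle is swung out upright (at least 1.3 rad) (value of joint handle above 1.3 rad), for 0.1 s.
2. with the handle still out (over 1 rad), the crystal is fully home and loaded with at least 25 N (value of joint handle above 1 rad and z of crystal in the frame of watch_case below 0.0102 m and contact force between crystal and anything else above 25 N), for 0.2 s.
At the end, for the whole second after the job is handed in: The handle is folded to within 0.17 rad of flat, the crystal is home (within 0.7 mm of its seat) and the press holds it with 25 to 55 N (value of joint handle below 0.17 rad and z of crystal in the frame of watch_case below 0.0102 m and contact force between crystal and anything else between 25 and 55 N); the robot touches nothing.
It fails at once if the glass is loaded with more than 60 N (contact force between crystal and anything else above 60 N).
It fails at once if the brass dish, parts jar or screwdriver is moved by more than 20 mm (distance of any of brass_dish, parts_jar, screwdriver from where it was at the start of the episode above 0.02 m).
It also fails if it takes over 72 s, if anything falls off the work surface, if the arm or the gripper's body presses on something with over 40 N, if the wrist force passes 120 N, or if a joint passes its speed limit or range.

## Working session

There is one attempt and no reset: what is moved stays moved. The work goes in short steps, Python scripts to look and compute and a tool call to move; the robot and the scene stay as the last step left them, time stands still between calls to the robot, and variables do not carry over. Pictures are saved under pics/ and viewed, at most 10 in all, crops included, and the job is handed in when it is done.

Besides the shell and the picture viewer there is one more tool, called after "Call:" in YAML: its name, and indented under it one key for each argument. move_arm: Moves the arm, as the interface text tells. Scaled input: -1 to 1 covers 0.15 m each way for a shift and pi/2 rad each way for a turn. Its arguments: {"type":"object","properties":{"moves":{"type":"array"},"claw":{"type":"number"}},"required":["moves"]}

```bash
ls; mkdir -p pics; python3 - <<'E'
from cell import monitor, viewer, env
import cv2,numpy as np
print(monitor.state())
ims=[]
for n in("side","top","wrist"):
    im=viewer.read_camera(n);cv2.imwrite(f"pics/{n}0.png",im[:,:,::-1]);i=viewer.camera_info(n);print(n,np.round(i["K"],1).tolist(),np.round(i["camera_from_world"],3).tolist())
E
```

```text
pics
{'t': 0.0, 'joints': array([ 1.09639003e+00,  4.91546116e-01,  1.55945641e+00,  3.37107811e-06,
        1.09167687e+00, -1.05620980e-01]), 'qvel': array([ 1.13930218e-03,  2.51800655e-04, -1.26439105e-03,  6.37677303e-05,
        1.16740485e-03,  9.85909449e-04]), 'tau': array([-2.19245463e-03, -6.12660527e+01, -2.58163762e+01,  6.91532576e-02,
        4.83036088e-02, -1.35918576e-04]), 'eef_pos': array([225.18106149, 582.76650916, 214.06769925]), 'tcp_rot': array([-3.14051229e+00, -1.17541883e-04,  2.77280571e+00]), 'ft_force': array([-1.2106432 ,  0.20381458, -0.78968818]), 'moment': array([-0.00349742, -0.03102526,  0.03545611]), 'grip_force': 0.0, 'opening': 0.9984823433815384}
side [[482.1, 0.0, 320.1], [0.0, 482.1, 200.0], [0.0, 0.0, 1.0]] [[0.718, -0.696, 0.01, -419.643], [-0.451, -0.476, -0.755, 327.927], [0.53, 0.538, -0.655, 1340.66], [0.0, 0.0, 0.0, 1.0]]
top [[386.2, 0.0, 326.1], [0.0, 386.2, 203.1], [0.0, 0.0, 1.0]] [[0.043, -0.999, 0.006, -50.949], [-0.978, -0.043, -0.206, 551.071], [0.206, 0.003, -0.979, 1075.15], [0.0, 0.0, 0.0, 1.0]]
wrist [[359.2, 0.0, 318.1], [0.0, 359.2, 207.0], [0.0, 0.0, 1.0]] [[0.36, 0.933, -0.001, -624.427], [0.907, -0.35, 0.236, -26.855], [0.22, -0.086, -0.972, 388.852], [0.0, 0.0, 0.0, 1.0]]
```

View pics/top0.png

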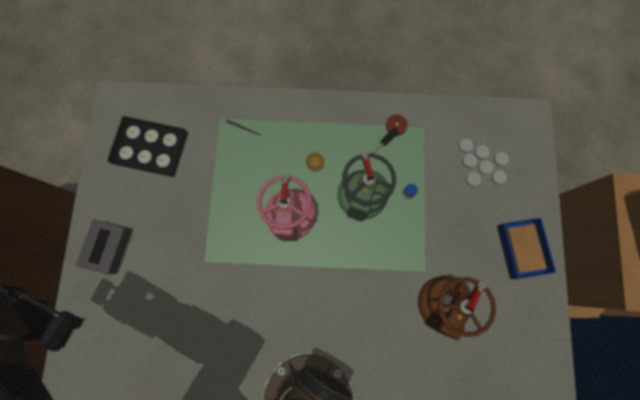

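View pics/side0.png

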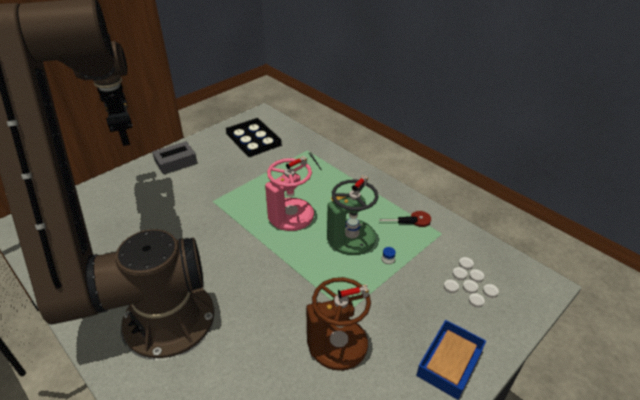

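The top view shows the green press, with its wheel centre near (368,182) and the red handle from (365,155) to (371,180). The pink look-alike is at (288,205) and the brown one at (460,305). In the side view the green wheel is at (355,195). I'll zoom in.

```bash
python3 - <<'E'
import cv2,numpy as np
t=cv2.imread("pics/top0.png")[140:230,320:420];s=cv2.imread("pics/side0.png")[165:260,310:410]
a=cv2.resize(t,(400,360),interpolation=2);b=cv2.resize(s,(400,380),interpolation=2)[:360]
cv2.imwrite("pics/z0.png",np.hstack([a,b]))
E
```

```text
(no output)
```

View pics/z0.png

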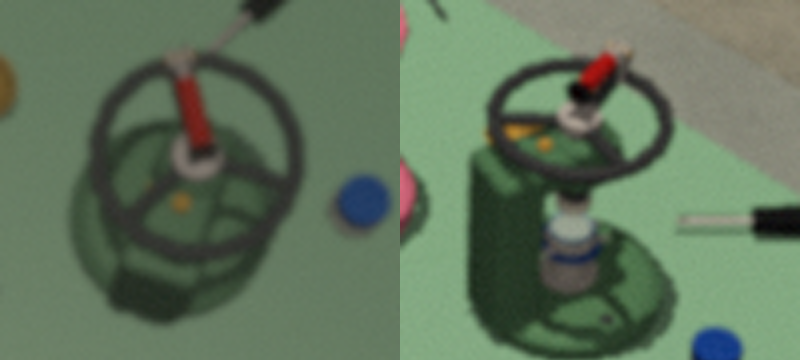

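The zoom shows the steel lug (hinge) at top pixel (365,154.5) and side pixel (365.5,177.5). The cap lies over the hub, and the rim centre is near top (369.3,178.7) and side (355.2,195.2).

```bash
cat > h.py <<'E'
import numpy as np,cv2
from cell import viewer,monitor
def cam(n):
    i=viewer.camera_info(n);return np.array(i["K"]),np.array(i["camera_from_world"])
def ray(n,uv,c=None):
    K,T=c or cam(n);d=T[:3,:3].T@np.linalg.solve(K,[*uv,1.]);o=-T[:3,:3].T@T[:3,3];return o,d/np.linalg.norm(d)
def onz(n,uv,z,c=None):
    o,d=ray(n,uv,c);return o+d*(z-o[2])/d[2]
def tri(rs):
    A=sum(np.eye(3)-np.outer(d,d) for o,d in rs);b=sum((np.eye(3)-np.outer(d,d))@o for o,d in rs);return np.linalg.solve(A,b)
def proj(n,p,c=None):
    K,T=c or cam(n);q=K@(T[:3,:3]@p+T[:3,3]);return q[:2]/q[2]
def axes():
    from scipy.spatial.transform import Rotation as R
    s=monitor.state();return s,R.from_euler('xyz',s["tcp_rot"]).as_matrix()
E
python3 - <<'E'
from h import *
np.set_printoptions(precision=1,suppress=True)
for nm,t,s,z in(("hub",(369.3,178.7),(355.2,195.2),192),("hinge",(365,154.5),(365.5,177.5),214),("jar",(411,190),(389,251),38)):
    print(nm,onz("top",t,z),onz("side",s,z),tri([ray("top",t),ray("side",s)]))
s,R=axes();print(R, cam("wrist")[1][:3,:3]@R, -cam("wrist")[1][:3,:3].T@cam("wrist")[1][:3,3]-s["eef_pos"])
# rim ellipse from top
E
```

```text
hub [ 594.4 -137.7  192. ] [ 589.7 -143.4  192. ] [ 596.1 -138.3  185.2]
hinge [ 652.6 -122.9  214. ] [ 654.5 -124.8  214. ] [ 654.  -123.7  213.1]
jar [ 608.1 -280.7   38. ] [ 609.7 -279.1   38. ] [ 607.7 -280.3   40.3]
[[-0.9  0.4 -0. ]
 [ 0.4  0.9 -0. ]
 [ 0.  -0.  -1. ]] [[ 0.   1.   0. ]
 [-1.   0.  -0.2]
 [-0.2  0.   1. ]] [-61.7  23.7 169.4]
```

Call:
move_arm:
  moves: [0,0,-0.2,-0.097,0,0,-0.2,-0.097,0,0,-0.2,-0.097,0,0,-0.2,-0.096,-0.092,-0.375,0,0,-0.092,-0.375,0,0,-0.092,-0.375,0,0,-0.092,-0.375,0,0,-0.092,-0.375,0,0,-0.092,-0.375,0,0]
  claw: 50

```text
t: 1.4
eef_pos: [386.1, 273.0, 334.7]
tcp_rot: [3.142, 0.0, -2.902]
ft_force: [0.0, 0.8, -0.0]
opening: 0.526
grip_force: 0.0
```

Call:
move_arm:
  moves: [-0.092,-0.375,0,0,-0.092,-0.375,0,0,-0.092,-0.375,0,0,-0.092,-0.375,0,0,-0.092,-0.375,0,0,-0.092,-0.375,0,0,-0.092,-0.375,0,0,-0.092,-0.375,0,0,0,0,0,0,0,0,0,0]

```text
t: 2.65
eef_pos: [599.2, -136.1, 334.2]
tcp_rot: [3.141, -0.001, -2.903]
ft_force: [-0.2, -0.3, 0.1]
opening: 0.526
grip_force: 0.0
```

```bash
python3 - <<'E'
from h import *
np.set_printoptions(precision=3,suppress=True)
s,R=axes();c=cam("wrist");im=viewer.read_camera("wrist");np.savez("w1.npz",K=c[0],T=c[1])
print(s["t"],s["eef_pos"],s["tcp_rot"],s["joints"],s["ft_force"])
cv2.imwrite("pics/w1.png",im[:,:,::-1])
E
```

```text
2.65 [ 599.162 -136.088  334.183] [ 3.141 -0.001 -2.903] [-0.331  0.385  1.413  0.     1.345 -2.141] [-0.187 -0.339  0.09 ]
```

View pics/w1.png

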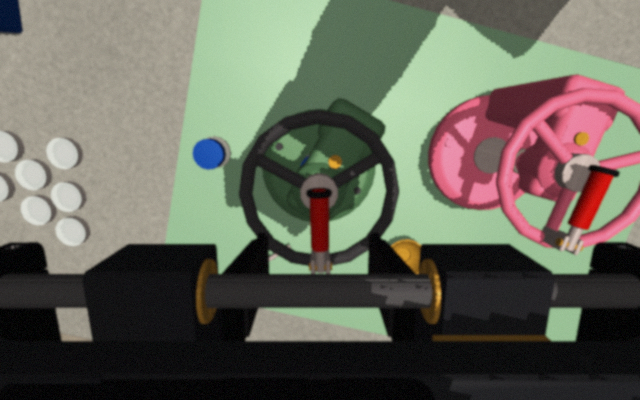

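The wrist view shows the rim centred near (320,189), the hub disc at (319,190), and the handle running straight down the image from (319,195) to the lug at (320,262). The fingers already line up with it.

```bash
python3 - <<'E'
from h import *
np.set_printoptions(precision=2,suppress=True)
d=np.load("w1.npz");c=(d["K"],d["T"])
im=cv2.imread("pics/w1.png")
hub=onz("w",(320,189),192,c);hg=onz("w",(320,262),214,c);print(hub,hg,hg-hub)
# circle fit: dark pixels on rim rays to z=192
hsv=cv2.cvtColor(im,cv2.COLOR_BGR2HSV)
P=[]
for a in np.radians(np.arange(185,356,5)):   # upper half of the rim
    r=np.arange(60,95);u=320+r*np.cos(a);v=189+r*np.sin(a)
    g=im[v.round().astype(int),u.round().astype(int)].astype(int)
    k=(g.max(1)<75)&(g.max(1)-g.min(1)<16)
    if 4<k.sum()<16:m=r[k].mean();P.append(onz("w",(320+m*np.cos(a),189+m*np.sin(a)),192,c)[:2])
P=np.array(P);A=np.c_[2*P,np.ones(len(P))];x=np.linalg.lstsq(A,(P**2).sum(1),rcond=None)[0]
R=np.sqrt(x[2]+x[0]**2+x[1]**2);print(len(P),x[:2],R)
m=((hsv[...,1]>170)&((hsv[...,0]<8)|(hsv[...,0]>172))).astype(np.uint8);m[:,400:]=0;m[:180]=0;m[260:]=0
ys,xs=np.nonzero(m);print(len(ys),xs.mean(),ys.min(),ys.max())
for yy in(200,215,230,245):print(yy,xs[ys==yy].mean(),np.ptp(xs[ys==yy]),onz("w",(xs[ys==yy].mean(),yy),217,c))
# side: ram nose / crystal
E
```

```text
[ 592.03 -136.08  192.  ] [ 650.1  -121.96  214.  ] [58.07 14.13 22.  ]
24 [ 594.63 -136.44] 63.911790106963714
988 316.7813765182186 189 259
200 319.0 16 [ 596.52 -135.96  217.  ]
215 319.0 18 [ 608.83 -132.94  217.  ]
230 319.5 15 [ 621.31 -129.46  217.  ]
245 319.5 15 [ 634.14 -126.32  217.  ]
```

Call:
move_arm:
  moves: [-0.092,0.007,0,0,0,0,0.2,0,0,0,0.2,0,0,0,0.2,0,0,0,0.15,0,0,0,0.1,0,0,0,0,0]
  claw: 50

```text
t: 3.58
eef_pos: [612.8, -131.4, 206.6]
tcp_rot: [3.141, -0.001, -2.902]
ft_force: [-0.7, 0.4, -0.3]
opening: 0.525
grip_force: 0.0
```

Call:
move_arm:
  moves: [0,0,0,0,0,0,0,0,0,0,0,0,0,0,0,0,0,0,0,0,0,0,0,0]
  claw: 5

```text
t: 4.32
eef_pos: [612.6, -131.8, 207.2]
tcp_rot: [3.141, 0.0, -2.902]
ft_force: [-1.3, 3.4, 1.8]
opening: 0.161
grip_force: 30.0
```

Call:
move_arm:
  moves: [-0.003,0,-0.042,0,-0.01,0,-0.041,0,-0.016,0,-0.039,0,-0.022,0,-0.036,0,-0.027,0,-0.032,0,-0.032,0,-0.027,0,-0.036,0,-0.022,0,-0.039,0,-0.016,0,-0.041,0,-0.01,0,-0.042,0,-0.003,0]
  claw: 5

```text
t: 5.58
eef_pos: [652.3, -122.3, 249.3]
tcp_rot: [-3.141, 0.002, -2.903]
ft_force: [-0.2, 2.9, 2.7]
opening: 0.085
grip_force: 1.2
```

```bash
python3 - <<'E'
from h import *
np.set_printoptions(precision=3,suppress=True)
s=monitor.state();im=viewer.read_camera("side");im2=viewer.read_camera("top")
a=cv2.resize(im[150:260,310:410],(400,440),interpolation=2);b=cv2.resize(im2[120:230,320:420],(400,440),interpolation=2)
cv2.imwrite("pics/u1.png",np.hstack([a,b])[:,:,::-1]);print(s["t"],s["eef_pos"],s["ft_force"],s["moment"],s["joints"])
E
```

```text
5.575 [ 652.328 -122.334  249.342] [-0.246  2.938  2.748] [ 0.494  0.115 -0.063] [-0.285  0.518  1.414  0.001  1.208 -2.095]
```

View pics/u1.png

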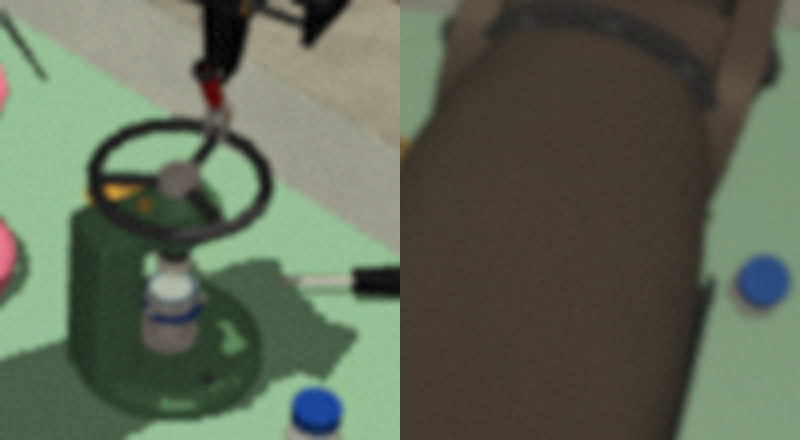

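The side view shows the handle leaning about 0.3 rad short of upright, and the jaws have slipped past it. I'll regrip deeper and centred on the handle, then pull it out to its stop.

Call:
move_arm:
  moves: [0,0,0,0,0,0,0,0,0,0,0,0,0.08,0,0,0,0,0,0.04,0,0,0,0.05,0,0,0,0,0]
  claw: 50

```text
t: 6.55
eef_pos: [639.9, -125.3, 232.9]
tcp_rot: [3.141, -0.001, -2.902]
ft_force: [0.1, 0.2, 0.4]
opening: 0.527
grip_force: 0.0
```

Call:
move_arm:
  moves: [0,0,0,0,0,0,0,0,0,0,0,0,0,0,0,0,0,0,0,0,0,0,0,0]
  claw: 5

```text
t: 7.3
eef_pos: [639.9, -124.9, 233.9]
tcp_rot: [3.141, -0.0, -2.902]
ft_force: [-1.1, 4.8, 2.2]
opening: 0.162
grip_force: 29.9
```

Call:
move_arm:
  moves: [-0.02,0,0,0,-0.02,0,0,0,-0.02,0,0,0,-0.02,0,0,0,0,0,0,0]

```text
t: 7.92
eef_pos: [649.9, -122.4, 235.0]
tcp_rot: [3.141, -0.004, -2.902]
ft_force: [-14.4, 4.0, 13.4]
opening: 0.16
grip_force: 30.0
```

```bash
python3 - <<'E'
from h import *
np.set_printoptions(precision=3,suppress=True)
s=monitor.state();im=viewer.read_camera("side")
a=cv2.resize(im[150:260,310:410],(600,600),interpolation=2)
cv2.imwrite("pics/u2.png",a[:,:,::-1]);print(s["t"],s["eef_pos"],s["ft_force"],s["moment"],s["joints"])
E
```

```text
7.925 [ 649.877 -122.402  234.993] [-14.429   4.019  13.391] [ 0.784  2.993 -0.015] [-0.286  0.528  1.435 -0.001  1.183 -2.095]
```

View pics/u2.png

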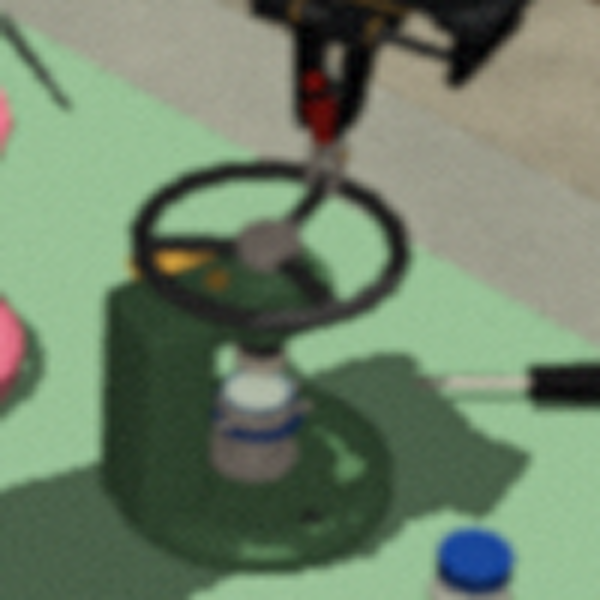

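The handle stands upright in the jaws: the grip is vertical above the lug at (325,110). I'll ease off the stop and start cranking.

Call:
move_arm:
  moves: [0.014,0,-0.006,0,0,0,0,0]

```text
t: 8.22
eef_pos: [649.1, -122.6, 235.0]
tcp_rot: [3.14, -0.001, -2.902]
ft_force: [-4.7, 5.2, 4.0]
opening: 0.162
grip_force: 30.0
```

Call:
move_arm:
  moves: [0.0045,-0.06,0,0.0955,0.0045,-0.06,0,0.0955,0.0045,-0.06,0,0.0955,0.0045,-0.06,0,0.0955,0.0045,-0.06,0,0.0955,0.0045,-0.06,0,0.0955]

```text
t: 8.98
eef_pos: [638.4, -172.2, 235.1]
tcp_rot: [3.139, -0.003, 2.476]
ft_force: [-3.2, 17.0, 8.0]
opening: 0.16
grip_force: 30.0
```

```bash
cat >> h.py <<'E'
def rep(save=None,n=1):
    np.set_printoptions(precision=2,suppress=True)
    for _ in range(n):
        s,R=axes();p=s["eef_pos"][:2]-[593,-136.3]
        print("t",round(s["t"],2),"r %.1f az %.3f"%(np.hypot(*p),np.arctan2(p[1],p[0])),"xdir",round(np.arctan2(-R[1,0],-R[0,0]),3),"Ftool",R.T@s["ft_force"],"Fcrank(about hub) %.2f"%((p[0]*s["ft_force"][1]-p[1]*s["ft_force"][0])/60),"j6 %.2f"%s["joints"][5],"z",s["eef_pos"][2],"op",s["opening"])
        if n>1:viewer.read_camera("top")
E
python3 -c "
from h import *
rep(n=3)"
```

```text
t 8.97 r 57.8 az -0.669 xdir -0.666 Ftool [13.04 11.46 -7.94] Fcrank(about hub) 10.99 j6 -1.27 z 235.14285125583325 op 0.1597215429439837
t 9.03 r 58.0 az -0.692 xdir -0.673 Ftool [11.27  4.59 -7.32] Fcrank(about hub) 4.22 j6 -1.26 z 235.20478211764268 op 0.16540336328252492
t 9.07 r 58.0 az -0.691 xdir -0.665 Ftool [10.38  2.19 -6.65] Fcrank(about hub) 1.85 j6 -1.27 z 235.20727552627508 op 0.15913290406514177
```

Call:
move_arm:
  moves: [0.012,-0.06,0,0.0955,0.0045,-0.06,0,0.0955,0.002,-0.04,0,0.0637,0.002,-0.04,0,0.0637,0.002,-0.04,0,0.0637]

```text
t: 9.75
eef_pos: [610.0, -192.0, 235.5]
tcp_rot: [3.137, -0.002, 1.877]
ft_force: [7.1, 14.0, 5.7]
opening: 0.159
grip_force: 29.9
```

```bash
python3 -c "
from h import *
rep()"
```

```text
t 9.75 r 58.2 az -1.275 xdir -1.264 Ftool [11.23 11.03 -5.66] Fcrank(about hub) 10.56 j6 -0.72 z 235.53584848809786 op 0.15911045077982477
```

Call:
move_arm:
  moves: [0.002,-0.04,0,0.0637,0.002,-0.04,0,0.0637,0.002,-0.04,0,0.0637]

```text
t: 10.12
eef_pos: [593.0, -195.4, 235.8]
tcp_rot: [3.136, -0.001, 1.577]
ft_force: [11.1, 9.4, 4.1]
opening: 0.153
grip_force: 30.0
```

```bash
python3 -c "
from h import *
rep()
im=viewer.read_camera('side')
a=cv2.resize(im[195:250,330:390],(600,550),interpolation=2)
cv2.imwrite('pics/u3.png',a[:,:,::-1])"
```

```text
t 10.12 r 59.1 az -1.572 xdir -1.565 Ftool [ 9.29 11.13 -3.98] Fcrank(about hub) 10.88 j6 -0.43 z 235.75709053376116 op 0.1525762546529478
```

View pics/u3.png

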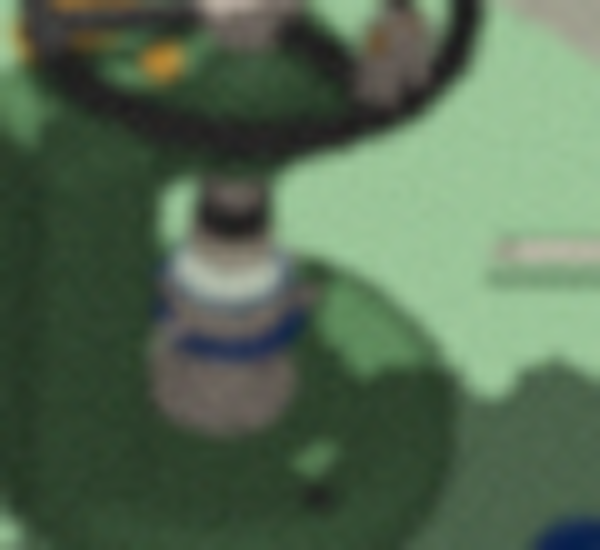

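Call:
move_arm:
  moves: [0.002,-0.04,0,0.0637,0.002,-0.04,0,0.0637,0.002,-0.04,0,0.0637]

```text
t: 10.55
eef_pos: [575.7, -193.7, 235.9]
tcp_rot: [3.135, -0.002, 1.277]
ft_force: [13.4, 6.8, 3.9]
opening: 0.156
grip_force: 29.9
```

```bash
python3 -c "
from h import *
rep()"
```

```text
t 10.55 r 59.9 az -1.863 xdir -1.865 Ftool [10.37 10.85 -3.81] Fcrank(about hub) 10.83 j6 -0.14 z 235.94457338648814 op 0.15605324587777764
```

Call:
move_arm:
  moves: [0.002,-0.04,0,0.0637,0.002,-0.04,0,0.0637,0.002,-0.04,0,0.0637]

```text
t: 10.92
eef_pos: [559.9, -186.7, 236.1]
tcp_rot: [3.134, -0.004, 0.976]
ft_force: [14.9, 4.0, 2.7]
opening: 0.159
grip_force: 29.9
```

```bash
python3 -c "
from h import *
rep()"
```

```text
t 10.93 r 60.3 az -2.153 xdir -2.165 Ftool [11.71 10.11 -2.55] Fcrank(about hub) 10.29 j6 0.16 z 236.07839443245336 op 0.158719031556487
```

Call:
move_arm:
  moves: [0.01,-0.04,0,0.0637,0.006,-0.04,0,0.0637,0.002,-0.04,0,0.0637]

```text
t: 11.3
eef_pos: [547.3, -174.3, 236.0]
tcp_rot: [3.134, -0.004, 0.676]
ft_force: [11.9, -1.3, 1.7]
opening: 0.155
grip_force: 30.0
```

```bash
python3 -c "
from h import *
rep()"
```

```text
t 11.3 r 59.4 az -2.448 xdir -2.466 Ftool [ 8.5   8.52 -1.61] Fcrank(about hub) 8.57 j6 0.47 z 236.04723106882577 op 0.15477821592987012
```

Call:
move_arm:
  moves: [0.002,-0.04,0,0.0637,0.002,-0.04,0,0.0637,0.002,-0.04,0,0.0637]

```text
t: 11.68
eef_pos: [538.6, -159.1, 236.1]
tcp_rot: [3.135, -0.006, 0.376]
ft_force: [13.3, -4.3, 1.5]
opening: 0.153
grip_force: 30.0
```

```bash
python3 -c "
from h import *
rep()"
```

```text
t 11.68 r 59.0 az -2.745 xdir -2.766 Ftool [10.86  8.87 -1.32] Fcrank(about hub) 8.93 j6 0.79 z 236.09187145713113 op 0.15267326776624604
```

Call:
move_arm:
  moves: [0.006,-0.04,0,0.0637,0.004,-0.04,0,0.0637,0.002,-0.04,0,0.0637]

```text
t: 12.05
eef_pos: [534.6, -142.0, 236.0]
tcp_rot: [3.136, -0.006, 0.076]
ft_force: [7.6, -11.0, 2.8]
opening: 0.155
grip_force: 30.0
```

```bash
python3 -c "
from h import *
rep()"
```

```text
t 12.05 r 58.7 az -3.044 xdir -3.066 Ftool [ 6.72 11.57 -2.65] Fcrank(about hub) 11.45 j6 1.12 z 236.03537600781289 op 0.15534381863291175
```

Call:
move_arm:
  moves: [0.002,-0.04,0,0.0637,0.002,-0.04,0,0.0637]

```text
t: 12.3
eef_pos: [534.6, -130.2, 236.0]
tcp_rot: [3.137, -0.007, -0.124]
ft_force: [5.1, -11.1, 3.3]
opening: 0.157
grip_force: 30.0
```

```bash
python3 -c "
from h import *
rep()
im=viewer.read_camera('side')
a=cv2.resize(im[195:250,330:390],(600,550),interpolation=2)
cv2.imwrite('pics/u4.png',a[:,:,::-1])"
```

```text
t 12.3 r 58.7 az 3.037 xdir 3.017 Ftool [ 6.42 10.45 -3.22] Fcrank(about hub) 10.32 j6 1.34 z 236.03816226535125 op 0.15724812710471647
```

View pics/u4.png

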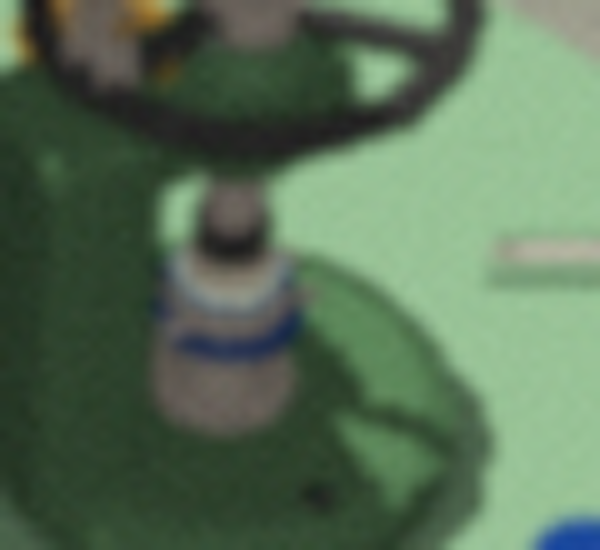

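Call:
move_arm:
  moves: [0.002,-0.04,0,0.0637,0.002,-0.04,0,0.0637]

```text
t: 12.6
eef_pos: [536.9, -118.5, 236.0]
tcp_rot: [3.138, -0.006, -0.324]
ft_force: [2.3, -11.6, 5.4]
opening: 0.156
grip_force: 30.0
```

```bash
python3 -c "
from h import *
rep()"
```

```text
t 12.6 r 58.9 az 2.835 xdir 2.817 Ftool [ 5.95 10.3  -5.31] Fcrank(about hub) 10.18 j6 1.56 z 236.03929939734 op 0.15583124222882228
```

Call:
move_arm:
  moves: [0.002,-0.04,0,0.0637,0.002,-0.04,0,0.0637]

```text
t: 12.85
eef_pos: [541.3, -107.7, 236.0]
tcp_rot: [3.139, -0.006, -0.524]
ft_force: [-1.0, -13.8, 7.0]
opening: 0.157
grip_force: 30.1
```

```bash
python3 -c "
from h import *
rep()
im=viewer.read_camera('side')
cv2.imwrite('pics/s5.png',im[:,:,::-1])
for f in('u3','u4'):pass
g=im[195:250,330:390].astype(int)
for r in range(12,36):print(r,g[r,21:26].mean(0).round())"
```

```text
t 12.85 r 59.1 az 2.636 xdir 2.617 Ftool [ 6.14 12.49 -6.97] Fcrank(about hub) 12.39 j6 1.78 z 236.02498383090506 op 0.1573317703459443
12 [37. 43. 36.]
13 [35. 35. 35.]
14 [36. 36. 34.]
15 [36. 44. 36.]
16 [41. 54. 39.]
17 [55. 69. 51.]
18 [80. 84. 71.]
19 [98. 94. 85.]
20 [101.  95.  87.]
21 [98. 91. 84.]
22 [92. 87. 80.]
23 [70. 66. 61.]
24 [43. 42. 40.]
25 [41. 39. 37.]
26 [68. 65. 59.]
27 [105. 101.  88.]
28 [129. 125. 110.]
29 [135. 137. 124.]
30 [116. 124. 122.]
31 [ 91.  96. 100.]
32 [93. 90. 87.]
33 [79. 78. 83.]
34 [47. 56. 80.]
35 [49. 57. 82.]
```

Call:
move_arm:
  moves: [0.002,-0.04,0,0.0637,0.002,-0.04,0,0.0637]

```text
t: 13.15
eef_pos: [547.6, -98.0, 236.0]
tcp_rot: [3.139, -0.005, -0.724]
ft_force: [-4.8, -14.6, 8.4]
opening: 0.154
grip_force: 30.1
```

```bash
python3 -c "
from h import *
rep()
im=viewer.read_camera('side')
cv2.imwrite('pics/s6.png',im[:,:,::-1])
g=im[195:250,330:390].astype(int)
for r in range(22,36):print(r,g[r,21:26].mean(0).round())"
```

```text
t 13.15 r 59.4 az 2.440 xdir 2.417 Ftool [ 6.13 14.13 -8.32] Fcrank(about hub) 14.10 j6 2.00 z 235.96911342686536 op 0.15439633952793827
22 [93. 86. 80.]
23 [70. 66. 61.]
24 [41. 39. 38.]
25 [39. 38. 36.]
26 [69. 65. 58.]
27 [104. 100.  88.]
28 [129. 125. 110.]
29 [135. 137. 124.]
30 [116. 125. 121.]
31 [ 91.  96. 100.]
32 [91. 89. 87.]
33 [78. 77. 83.]
34 [47. 55. 81.]
35 [47. 56. 80.]
```

```bash
python3 - <<'E'
import cv2,numpy as np
def crop(f):
    z=cv2.imread(f"pics/{f}.png")[:,:,::-1]
    if f in("u3","u4"):return cv2.resize(z,(60,55),interpolation=cv2.INTER_AREA)
    if f=="u2":return cv2.resize(z,(100,110),interpolation=cv2.INTER_AREA)[45:100,20:80]
    return z[195:250,330:390]
def cross(p,r,lvl,sgn):
    for i in range(r[0],r[1]):
        a,b=p[i],p[i+1]
        if (a-lvl)*(b-lvl)<=0 and (b-a)*sgn>0:return i+(lvl-a)/(b-a)
for f in("side0","u2","u3","u4","s5","s6"):
    g=crop(f).astype(float);p=g[:,21:26,0].mean(1)
    print(f,"band top",cross(p,(17,30),70,-1),"bottom",cross(p,(19,32),70,1),"end bright",cross(p,(25,36),105,-1),"|",p[20:36].round().astype(int))
    b=(g[:,:,2]-g[:,:,0]);print("   blue L",b[24:40,15:19].mean(1).round().astype(int),"R",b[24:40,27:31].mean(1).round().astype(int))
E
```

```text
side0 band top None bottom 20.222929936305732 end bright 29.587096774193547 | [ 63  94 111 123 141 150 152 153 148 123  92  85  88  69  39  40]
   blue L [  4   6  10  10   4   3   6   6   0   0   4  -4  -9 -11 -10  -9] R [ 0  2  4  6  5  0  1 12 24 26 16  2 -5 -8 -7 -7]
u2 band top None bottom 19.858024691358025 end bright 30.375 | [ 75 110 129 141 160 171 175 176 170 143 108 100 101  82  48  51]
   blue L [  5   5   6   4   4   3   6   7   0   1   5  -4 -10 -12 -12 -12] R [ 4  4  5  9  6  1  2 14 26 30 19  2 -7 -9 -9 -7]
u3 band top 20.175572519083968 bottom 23.212871287128714 end bright 30.666666666666668 | [ 75  48  39  61 102 130 147 165 172 148 111 102 105  83  50  51]
   blue L [  2   5  10  10   5   4   6   7   0   0   4  -4 -10 -12 -12 -12] R [-2  1  5  8  6  0  2 14 27 31 19  3 -6 -9 -9 -8]
u4 band top 22.539682539682538 bottom 25.605555555555554 end bright 30.759615384615383 | [101  98  84  58  39  48  84 118 135 139 121 100 100  81  50  50]
   blue L [  0   3   6   8   4   5   9   8   0   3   6  -4 -12 -12 -12 -12] R [ -4  -4   1   6   6   1   2  14  27  30  18   3  -6  -9 -10  -7]
s5 band top 22.991071428571427 bottom 26.053475935828878 end bright 30.436507936507937 | [101  98  92  70  43  41  68 105 129 135 116  91  93  79  47  49]
   blue L [  1   6   8   8   6   6  11   8  -1   2   5  -4 -10 -12 -11 -12] R [-3 -5  0  8  7  1  4 14 26 30 18  2 -7 -8 -9 -8]
s6 band top 22.982905982905983 bottom 26.03932584269663 end bright 30.432 | [100  97  93  70  41  39  69 104 129 135 116  91  91  78  47  47]
   blue L [  0   4   8   8   4   6  11   8  -1   2   6  -5 -10 -12 -12 -11] R [-4 -4  2  9  6  2  3 14 27 29 18  2 -7 -8 -8 -8]
```

The nose stopped moving between A=3.89 and 4.09, although it had still moved between 3.49 and 3.89. The crank force is about 5 N over the baseline, so the crystal is home and loaded at about 40 N. Now I'll release, back off outward, and fold the handle.

Call:
move_arm:
  moves: [0,0,0,0,0,0,0,0,0,0,0,0,0,0,0,0,-0.14,0,0,0,-0.14,0,0,0,0,0,-0.15,0,0,0,0,0]
  claw: 50

```text
t: 14.2
eef_pos: [516.2, -67.6, 258.3]
tcp_rot: [-3.14, -0.002, -0.721]
ft_force: [-0.4, 0.5, -0.1]
opening: 0.527
grip_force: 0.0
```

```bash
python3 - <<'E'
from h import *
rep()
im=viewer.read_camera('side');cv2.imwrite('pics/s7.png',im[:,:,::-1])
g=im[195:250,330:390].astype(float);print(g[20:36,21:26,0].mean(1).round())
b=cv2.resize(im[150:260,310:410],(550,600),interpolation=2);cv2.imwrite('pics/z7.png',b[:,:,::-1])
E
```

```text
t 14.2 r 103.1 az 2.412 xdir 2.421 Ftool [-0.63 -0.07  0.11] Fcrank(about hub) -0.11 j6 2.03 z 258.2963718780463 op 0.5269503594578796
[ 98.  98.  91.  71.  43.  39.  67. 105. 128. 133. 116.  91.  90.  77.
  47.  46.]
```

View pics/z7.png

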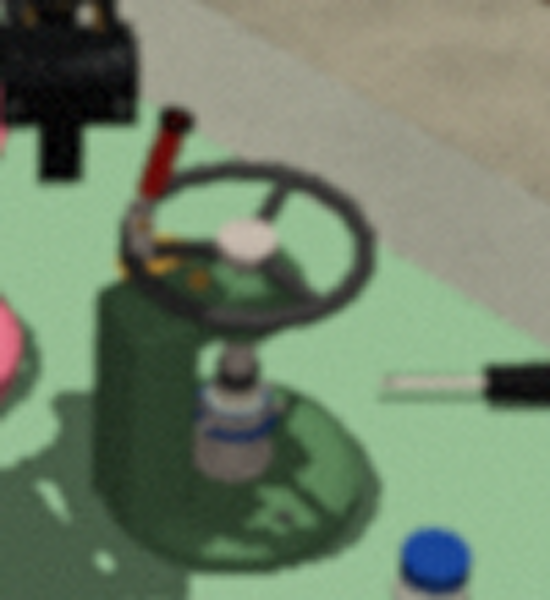

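```bash
python3 - <<'E'
from h import *
np.set_printoptions(precision=1,suppress=True)
hub=np.array([593,-136.3,214.])
def pts(az,al):
    o=np.array([np.cos(az),np.sin(az),0]);h=hub+60*o
    return [proj("side",h+s*(-np.cos(al)*o+np.array([0,0,np.sin(al)]))) for s in(0,16,63,68)]
def red(im,y0=130):
    hsv=cv2.cvtColor(im,cv2.COLOR_BGR2HSV);m=((hsv[...,1]>130)&(hsv[...,2]>50)&((hsv[...,0]<8)|(hsv[...,0]>172)));m[:,:320]=0;m[:,385:]=0;m[215:]=0;m[:y0]=0
    ys,xs=np.nonzero(m)
    if len(ys)==0:return "none"
    f=lambda y:xs[ys==y].mean()
    return len(ys),[(int(y),round(float(f(y)),1)) for y in np.unique(ys)]
z=cv2.resize(cv2.imread("pics/u2.png"),(100,110),interpolation=cv2.INTER_AREA);full=np.zeros((400,640,3),np.uint8);full[150:260,310:410]=z
print("u2",red(full))
for al in(1.2,1.4,1.57):print(al,np.array(pts(0.24,al)).ravel())
for f,az in(("s5",2.636),("s6",2.44),("s7",2.43)):
    print(f,red(cv2.imread(f"pics/{f}.png")))
    for al in(1.1,1.25,1.4,1.57):print(al,np.array(pts(az,al)).ravel())
E
```

```text
u2 (47, [(163, 362.0), (164, 362.0), (165, 362.0), (166, 362.0), (168, 363.5), (169, 363.0), (170, 363.0), (171, 363.0), (172, 363.0), (173, 363.5), (174, 363.5), (175, 364.0)])
1.2 [364.1 177.5 363.6 174.7 361.9 166.  361.7 165. ]
1.4 [364.1 177.5 364.1 173.9 363.9 163.  363.9 161.8]
1.57 [364.1 177.5 364.5 173.4 365.6 160.9 365.7 159.6]
s5 none
1.1 [335.4 191.2 337.9 187.1 345.4 174.8 346.2 173.4]
1.25 [335.4 191.2 337.2 187.  342.6 174.2 343.2 172.8]
1.4 [335.4 191.2 336.4 186.9 339.6 174.1 339.9 172.7]
1.57 [335.4 191.2 335.5 187.  336.1 174.4 336.1 173. ]
s6 (4, [(180, 340.0), (181, 340.0), (182, 340.0), (183, 340.0)])
1.1 [334.6 188.7 337.2 184.9 345.  173.5 345.8 172.2]
1.25 [334.6 188.7 336.5 184.7 342.1 172.6 342.7 171.3]
1.4 [334.6 188.7 335.7 184.6 338.9 172.1 339.3 170.7]
1.57 [334.6 188.7 334.8 184.5 335.3 171.9 335.3 170.6]
s7 (48, [(174, 340.5), (175, 340.0), (176, 340.0), (177, 339.5), (178, 339.5), (179, 338.5), (180, 338.5), (181, 338.5), (182, 338.0), (183, 338.0), (184, 337.5), (185, 337.5)])
1.1 [334.6 188.6 337.2 184.8 345.  173.4 345.8 172.2]
1.25 [334.6 188.6 336.5 184.6 342.  172.5 342.7 171.2]
1.4 [334.6 188.6 335.7 184.4 338.9 172.  339.3 170.6]
1.57 [334.6 188.6 334.8 184.4 335.3 171.8 335.3 170.4]
```

The picture shows the handle free and leaning slightly inward, at about 1.4 rad, with the ram nose unchanged. I'll close the fingers and push the handle inward and down.

Call:
move_arm:
  moves: [0,0,0,0,0,0,0,0,0,0,0,0,0,0,0,0,0.14,0,0,0,0.067,0,0,0,0.06,0,0,0,0.085,0,0.032,0,0.073,0,0.055,0,0,0,0,0]
  claw: 0

```text
t: 15.5
eef_pos: [563.7, -110.1, 243.0]
tcp_rot: [3.141, 0.001, -0.722]
ft_force: [0.5, 0.4, -0.2]
opening: 0.003
grip_force: 0.0
```

```bash
python3 - <<'E'
from h import *
rep()
im=viewer.read_camera('side');cv2.imwrite('pics/s8.png',im[:,:,::-1])
hsv=cv2.cvtColor(im,cv2.COLOR_RGB2HSV);m=((hsv[...,1]>130)&(hsv[...,2]>50)&((hsv[...,0]<8)|(hsv[...,0]>172)));m[:,:320]=0;m[:,385:]=0;m[215:]=0;m[:130]=0
ys,xs=np.nonzero(m);print(len(ys));print([(int(x),round(float(ys[xs==x].mean()),1)) for x in np.unique(xs)])
E
```

```text
t 15.5 r 39.3 az 2.413 xdir 2.42 Ftool [ 0.08 -0.65  0.18] Fcrank(about hub) -0.43 j6 1.98 z 243.04645270429108 op 0.00293889261669608
63
[(339, 184.5), (340, 184.5), (341, 184.5), (342, 184.0), (343, 184.0), (344, 183.5), (345, 183.0), (346, 182.5), (347, 182.5), (348, 181.5), (349, 181.5), (350, 180.5), (351, 180.0), (352, 179.5), (353, 180.0)]
```

Call:
move_arm:
  moves: [0.035,0,0.02,0,0.03,0,0.034,0,0.02,0,0.04,0,0.01,0,0.04,0,0,0,0.01,0,0,0,0,0]

```text
t: 16.3
eef_pos: [574.1, -119.1, 222.5]
tcp_rot: [3.142, 0.0, -0.721]
ft_force: [-0.1, 0.1, -0.4]
opening: 0.005
grip_force: 0.0
```

Call:
move_arm:
  moves: [0,0,0.008,0,0,0,0,0]

```text
t: 16.55
eef_pos: [574.2, -119.0, 221.9]
tcp_rot: [-3.141, -0.001, -0.721]
ft_force: [-0.9, 0.5, 5.4]
opening: 0.009
grip_force: 2.3
```

Call:
move_arm:
  moves: [0,0,0.006,0,0,0,0,0]

```text
t: 16.8
eef_pos: [574.3, -119.0, 221.7]
tcp_rot: [-3.141, -0.001, -0.721]
ft_force: [-2.1, 0.9, 10.7]
opening: 0.002
grip_force: 4.8
```

Call:
move_arm:
  moves: [0,0,-0.1,0,0,0,-0.3,0,0,0,-0.3,0,-0.3,0,0,0,-0.4,0,0,0,-0.4,0,0,0,0,0,0,0]

```text
t: 17.68
eef_pos: [447.9, -8.3, 326.8]
tcp_rot: [-3.141, -0.001, -0.719]
ft_force: [-0.1, -0.1, 0.0]
opening: 0.007
grip_force: 0.0
```

```bash
python3 - <<'E'
from h import *
rep()
im=viewer.read_camera('side');cv2.imwrite('pics/s9.png',im[:,:,::-1])
g=im[195:250,330:390].astype(float);print(g[20:36,21:26,0].mean(1).round())
a=cv2.resize(im[160:260,310:410],(550,550),interpolation=2);cv2.imwrite('pics/z9.png',a[:,:,::-1])
E
```

```text
t 17.68 r 193.5 az 2.419 xdir 2.423 Ftool [ 0.    0.09 -0.03] Fcrank(about hub) 0.29 j6 2.12 z 326.8040127980908 op 0.006767284161163962
[ 95.  94.  87.  66.  40.  38.  65. 101. 124. 129. 111.  87.  86.  76.
  45.  46.]
```

View pics/z9.png

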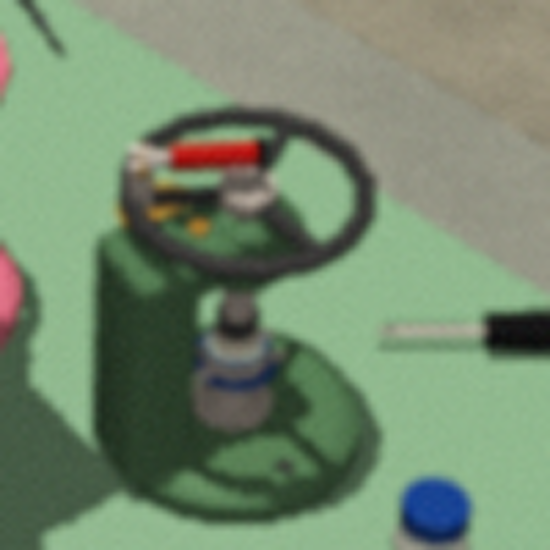

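The handle now lies flat from its lug at (140,155) to the cap over the hub, the ram nose hasn't moved, and the arm is clear. I'm handing the job in.

```bash
python3 -c "
from cell import order
print(order.job_done())"
```

```text
the job is handed in; nothing more can be done
None
```

I handed the job in at about 18 s with the crystal pressed home and the handle folded flat; the hand-in gave no verdict, and the clamp load of roughly 37–45 N is my estimate from crank force and ram images, not a direct reading.

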